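# Lay the board frame down on the padded bed

### The arm

A 6-joint arm with a two-finger parallel gripper is mounted at the origin on a cart in front of the work surface, level with it; the furniture and walls round the work are solid. World frame = base frame: x ahead of the robot, y to its left, z up, the work surface at z = 0. Lengths are in m, angles in rad, forces in N, time in s.
With the tool pointing down it reaches from about 0.425 to 0.95 m from the base axis. Payload 3.5 kg.
Tool frame: the origin (TCP) lies at the very end of the fingers, on their centre line; the grasp point (between the pads) lies 19 mm behind it; z points along the fingers, y is the line along which they close (so a half turn about z gives the same grasp; the last joint's range is limited). The gripper opens to 85 mm and grips with 20 to 120 N. Pads are 22 mm wide; open, the fingers measure 114 mm over their backs; the gripper's body (76 mm by 85 mm) begins 54 mm behind the grasp point. The pads swing forward as they close: fully open they stand 13 mm farther back than shut.
Start: joints at [0.983, 0.286, 1.577, -0, 1.279, -0.15], TCP at [0.286, 0.611, 0.231] pointing down, gripper open.
Joint ranges: [-2.77, 2.77], [-0.9, 2.22], [0.21, 2.48], [-1.53, 4.67], [0.24, 2.81], [-2.84, 2.84]. Speed limits (rad/s): [2.79, 2.79, 3.14, 3.14, 3.14, 3.14].

### API

Orientations are given as a unit quaternion [x, y, z, w].
In Python, from plant import ctrl gives the robot as it stands.
- The arm moves only by the tool carry_out, never from a script. Its argument "deltas" is one flat list of numbers, 6 for each row, row after row: the shift along the tool's x, y, z in m, then the turn, a rotation vector about the tool's x, y, z in rad. A call has 1 to 5 rows; each row is the pose to reach, as a shift and turn from the pose commanded when the call began, along the tool's axes at that moment; what a row does not reach only later rows make up. A row lasts 1/8 s, in which the tool goes at most 62.5 mm and 10.7 degrees, less where a joint would pass 70% of its speed; a pose out of reach is approached as far as the arm can. A call with a gripper value outside its range is refused whole. "grip" is the opening in per cent of the stroke, from 0 (shut) to 100 (fully open), set as the call begins (left out, the last holds). The fingers move at their own pace and stop on an object; "grip_force" is the grip in N (left out, the last holds). Time passes only in rows, so rows that repeat a pose let the fingers close. It gives the time, the measured TCP pose, the force, the opening and the grip force at its end, in the units of the state.
- ctrl.get_state(): the state, without advancing time (a new reading comes with each control period).
- ctrl.read_camera(name): name is "scene" or "side" or "wrist"; returns (picture, depth): 400x640x3 uint8, red, green, blue; 400x640 float32, m along the optical axis (not along the pixel's ray), 0 where there is no reading.
- ctrl.camera_model(name): a dict with "intrinsics" (3x3 intrinsics, pixels), "k1" (the pictures are not rectified: a ray, as slopes to the right and down, at radius r is drawn at 1 + k1 r^2 times it, then the intrinsics apply), "extrinsics" (4x4, takes a point from world to camera coordinates); the wrist camera has in their place "hand_eye" (4x4, takes a point from camera to tool coordinates, whose origin is the TCP and whose axes are the flange's). Camera axes: x right, y down, z forward; pixel columns grow to the right and rows downward; lengths in m; the calibration is good to about 2 mm. A picture is of the moment at which its call begins: read the wrist's pose just before it. camera_model takes no time and is no camera call.
- ctrl.sign_off(): hands the job in; it is judged then, once.
Trained networks look in the newest picture that a camera, given by its name, has taken for a name from the list of things; names that differ only in an ending like _2 or _b are one class to them, and where a whole thing is asked for, a point or a joint stands for the part that bears it (a point fixed in the world has none). Each returns a list of dicts, best first, with "score" (0 to 1); they miss things now and then, are a little off and sometimes report something else, mostly with a low value. They report only what shows in the picture. A call takes as long as a camera call. They do not tell look-alikes from the thing itself.
- ctrl.find_in(camera, query): "uv" ([column, row] in pixels, amid what is visible of it).
The state is a dict: "time": time; "qpos": joint angles; "dq": joint speeds; "joint_efforts": joint torques, N m; "eef_pos": TCP position; "tcp_rot": TCP orientation; "contact_force": force on the tool from outside, world axes, zero at the start; "wrist_torque": the same for the moment, N m; "opening": opening from 0.0 (shut) to 1.0 (fully open); "finger_force": force on a finger pad.
Only numpy, scipy, OpenCV 4.12 (cv2) and the standard library are available. Lean on these libraries where they do the work, as an engineer would, in place of code of your own. Each camera call takes 0.05 s, during which the arm holds its last target. There are 200 camera calls.

### The job

The tall aluminium board frame stands at the low step of the padded bed: with the fingers only, push it by its tie bar so that it tips over the step onto the bed, keeping it under control all the way down so that it is laid down gently and never drops. Then push it along the bed until its top end sits square against the raised kerb. Do not lift it off or clamp it hard, and leave the things around it alone.

Things in the scene. Friction and masses are not known exactly. Their poses are not given: they have to be found in the camera images.
- frame: The loose upright board frame, bare aluminium, 0.25 to 0.5 kg: 50 mm deep (its x), 90 wide (y), 130 tall (z). Origin at the centre of its underside, +z to its top end, +x towards the bed. A 6 mm solid base plate, two full-height cheeks 5 mm thick at y = +-42.5 mm, a low web (5 to 50 mm high) on the +x side, a tie bar near the top. It is to lie on its +x side, its +z along the bed's +x.
- tie_bar (a point): Middle of the frame's round steel tie bar: 10 mm diameter, along the frame's y between the cheeks (80 mm clear), 118 mm above the underside, 37 mm from the +x side and 13 mm from the -x side; the cheeks reach 12 mm beyond it. Round it the frame is open above, in front and behind: a finger fits on each side.
- frame_head (a point): Centre of the frame's top end (0, 0, 130 mm in its frame).
- frame_foot (a point): Middle of the frame's lower edge at the bed's side (25 mm, 0, 0 in its frame). The frame first turns about this edge, then over the bed's step. It balances at roughly 0.4 rad of tilt; past that it falls by itself unless held back from the bed's side; near the end fingers that lean with it (points back towards its foot) hold it far better than upright ones.
- bed: The fixed landing bed, an aluminium plate faced with grippy dark rubber (friction about 1), 160 mm long (x), 130 wide (y), its surface 18 mm above the bench. Origin on the bench under its centre. Its -x end is a plain step at x = -80 mm, 12 mm down to a base plate (6 mm thick, to x = -172 mm) on which the frame stands, 4 to 9 mm before the step; along the +x end runs the kerb. +x is the direction to tip and push.
- step_edge (a point): Middle of the upper edge of the bed's step (-80 mm, 0, 18 mm in the bed's frame): the stop that holds the foot of the frame as it tips, and over which it turns.
- kerb_face (a point): Middle of the foot of the kerb's inner face (68 mm, 0, 18 mm in the bed's frame), the face looking along the bed's -x. The kerb is 12 mm thick and 15 mm higher than the bed's surface (33 mm above the bench). The lying frame must be pushed roughly 20 to 50 mm to meet it.
- flux_bottle: Bystander: white bottle with a red cap and needle, 34 mm across, 114 mm tall, upright beside the bed or beyond its kerb; origin at the centre of its underside.
- label_roll: Bystander: white roll of labels, 56 mm across, 30 mm tall, lying flat; origin at the centre of its underside.
- swab_jar: Bystander: clear jar of swabs, 51 mm across, 84 mm tall; origin at the centre of its underside.
- timer: Bystander: white timer, 50 x 62 x 18 mm; origin at the centre of its underside.
- fuse_box: Bystander: small cream carton, 44 x 64 x 26 mm; origin at the centre of its underside.
Things that resemble listed ones, but are neither listed nor needed, are in the scene too. Leave any pink or yellow look-alike of the frame alone.

How it is judged:
By the outcome, as a careful person would: the job done as asked, in the order asked, and still so for the second after the job is handed in, with the robot touching nothing.
It also fails if it takes over 58 s, if anything falls off the work surface, if the arm or the gripper's body presses on something with over 40 N, if the wrist force passes 120 N, or if a joint passes its speed limit or range.

## Working session

There is one attempt and no reset: what is moved stays moved. The work goes in short steps, Python scripts to look and compute and a tool call to move; the robot and the scene stay as the last step left them, time stands still between calls to the robot, and variables do not carry over. Pictures are saved under pics/ and viewed, at most 10 in all, crops included, and the job is handed in when it is done.

Besides the shell and the picture viewer there is one more tool, called after "Call:" as name(argument=value, ...), one argument or row to a line, values as JSON. carry_out: Moves the arm, as the interface text tells. Its arguments: {"type":"object","properties":{"deltas":{"type":"array"},"grip":{"type":"number"},"grip_force":{"type":"number"}},"required":["deltas"]}

```bash
ls; mkdir -p pics; cat > h.py <<'E'
import numpy as np, cv2
from plant import ctrl
from scipy.spatial.transform import Rotation as R
def cam(n):
    m=ctrl.camera_model(n); K=np.array(m["intrinsics"]); k1=m["k1"]
    if "extrinsics" in m: T=np.linalg.inv(np.array(m["extrinsics"]))
    else:
        s=ctrl.get_state(); W=np.eye(4); W[:3,:3]=R.from_quat(s["tcp_rot"]).as_matrix(); W[:3,3]=s["eef_pos"]
        T=W@np.array(m["hand_eye"])
    return K,k1,T
def cloud(n,save=None):
    K,k1,T=cam(n); im,d=ctrl.read_camera(n)
    if save: cv2.imwrite(save,im[:,:,::-1])
    v,u=np.mgrid[:400,:640]
    x=(u-K[0,2])/K[0,0]; y=(v-K[1,2])/K[1,1]; a,b=x.copy(),y.copy()
    for _ in range(8):
        f=1+k1*(a*a+b*b); a,b=x/f,y/f
    P=np.stack([a*d,b*d,d,np.ones_like(d)],-1)@T.T
    P=P[...,:3]; P[d==0]=np.nan
    return im,P
E
python3 - <<'E'
from h import *
print(ctrl.get_state())
for c in("scene","side"):
    im,P=cloud(c,f"pics/{c}0.png"); np.save(c+"0.npy",P); np.save(c+"i.npy",im)
    print(c,cam(c)[2].round(3).tolist())
    for q in "frame tie_bar bed step_edge kerb_face flux_bottle label_roll swab_jar timer fuse_box".split():
        for r in ctrl.find_in(c,q)[:3]:
            u,v=map(int,np.round(r["uv"])); v=min(v,399);u=min(u,639)
            print(c,q,round(r["score"],2),(u,v),P[v,u].round(3))
E
```

```text
pics
{'time': 0.0, 'qpos': array([ 9.82989209e-01,  2.87207670e-01,  1.57818755e+00,  2.49934080e-05,
        1.27857451e+00, -1.49945529e-01]), 'dq': array([-0.00014747,  0.00048508,  0.00080278,  0.00094272, -0.00010759,
       -0.00048051]), 'joint_efforts': array([ 2.69381817e-04, -4.05976653e+01, -2.92633384e+01, -1.60385916e-04,
        5.80324559e-03, -3.81636909e-06]), 'eef_pos': array([0.28576978, 0.61080046, 0.22991345]), 'tcp_rot': array([ 2.17189438e-01,  9.76128749e-01, -1.10427726e-03, -4.39706926e-04]), 'contact_force': array([ 0.19868472,  0.06049694, -0.57888104]), 'wrist_torque': array([ 2.30732842e-02, -5.80374913e-02, -5.35444337e-07]), 'finger_force': 0.0, 'opening': 0.999324774852676}
scene [[-0.536, -0.357, 0.765, -0.542], [-0.844, 0.228, -0.485, 0.579], [-0.001, -0.906, -0.423, 0.692], [0.0, 0.0, 0.0, 1.0]]
scene frame 0.85 (344, 196) [ 0.534 -0.221  0.089]
scene frame 0.72 (297, 215) [ 0.491 -0.035  0.095]
scene frame 0.6 (342, 167) [ 0.715 -0.343  0.095]
scene tie_bar 0.76 (339, 174) [ 0.713 -0.33   0.074]
scene tie_bar 0.62 (294, 215) [ 0.651 -0.119  0.006]
[... 401 characters left out ...]
(393, 267) [ 0.679 -0.309  0.042]
side frame 0.67 (314, 217) [ 0.534 -0.034  0.051]
side frame 0.58 (338, 260) [ 0.57  -0.195  0.002]
side tie_bar 0.9 (312, 216) [ 0.529 -0.03   0.053]
side tie_bar 0.56 (337, 261) [ 0.552 -0.27   0.051]
side tie_bar 0.55 (393, 269) [ 0.68  -0.308  0.035]
side bed 0.63 (306, 214) [0.522 0.058 0.016]
side step_edge 0.85 (304, 215) [0.515 0.05  0.017]
side kerb_face 0.61 (307, 216) [ 0.514 -0.03   0.055]
side kerb_face 0.26 (313, 216) [ 0.531 -0.033  0.054]
side flux_bottle 0.51 (300, 182) [0.529 0.247 0.048]
side label_roll 0.66 (269, 222) [0.404 0.018 0.022]
side timer 0.65 (280, 322) [ 0.4   -0.417  0.017]
side fuse_box 0.93 (354, 308) [ 0.556 -0.419  0.03 ]
```

```bash
python3 - <<'E'
import cv2
a=cv2.imread("pics/scene0.png")[120:320,140:420]; b=cv2.imread("pics/side0.png")[140:340,220:500]
cv2.imwrite("pics/c0.png",cv2.vconcat([cv2.resize(a,None,fx=1.5,fy=1.5,interpolation=3)]*0+[cv2.resize(x,(420,300),interpolation=3) for x in(a,b)]))
E
```

```text
(no output)
```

View pics/c0.png

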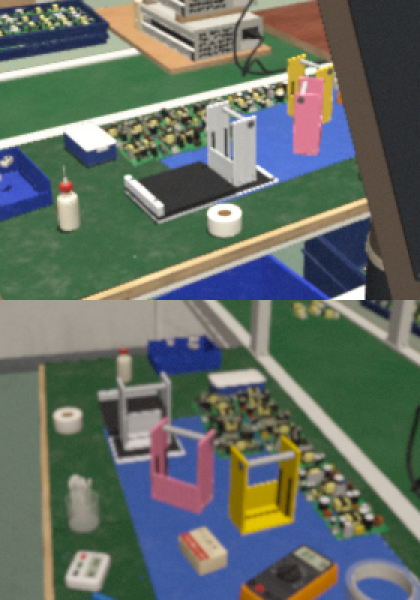

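Scene view (top): the bare frame stands on the bed's base at about pixel (295,205), with the bed running left to the kerb at (235,245) and the bottle beyond it. The label roll is at (290,267). Side view (bottom): the frame is at about (315,210), with the pink and yellow look-alikes in front. Next I fit the bed and frame poses.

```bash
python3 - <<'E'
from h import *
for c in("scene","side"):
    P=np.load(c+"0.npy"); im=np.load(c+"i.npy").astype(int)
    g=im.max(-1); sat=im.max(-1)-im.min(-1)
    box=(P[...,0]>.36)&(P[...,0]<.68)&(P[...,1]>-.13)&(P[...,1]<.2)
    dark=box&(g<75)&(sat<25)&(abs(P[...,2]-.018)<.006)
    Q=P[dark][:,:2]; print(c,"dark",len(Q),cv2.minAreaRect(Q.astype(np.float32)), np.percentile(P[dark][:,2],[5,50,95]).round(4))
    fr=box&(P[...,2]>.045)&(P[...,2]<.16)&(sat<30)
    F=P[fr]; print("frame",len(F),F.min(0).round(3),F.max(0).round(3),cv2.minAreaRect(F[:,:2].astype(np.float32)))
    top=F[F[:,2]>.128]; print("top",len(top),top.min(0).round(3) if len(top) else 0,top.max(0).round(3) if len(top) else 0)
    k=box&(P[...,2]>.027)&(P[...,2]<.04)&(P[...,1]>.08); print("kerb",k.sum(),cv2.minAreaRect(P[k][:,:2].astype(np.float32)) if k.sum()>5 else 0)
s=ctrl.get_state();print(R.from_quat(s["tcp_rot"]).as_matrix().round(3)); print(np.array(ctrl.camera_model("wrist")["hand_eye"]).round(3), ctrl.camera_model("wrist")["intrinsics"])
E
```

```text
scene dark 1244 ((0.5713673233985901, 0.03641372174024582), (0.15345503389835358, 0.23997405171394348), 81.13432312011719) [0.0148 0.0181 0.0206]
frame 1017 [ 0.486 -0.077  0.045] [ 0.588 -0.023  0.139] ((0.5366079211235046, -0.05168715864419937), (0.10068011283874512, 0.05351996794342995), 2.800715684890747)
top 123 [ 0.487 -0.076  0.128] [ 0.588 -0.025  0.139]
kerb 166 ((0.5664528608322144, 0.12355007231235504), (0.04377342388033867, 0.2121753990650177), 78.56015014648438)
side dark 433 ((0.5737651586532593, -0.005523785948753357), (0.21385891735553741, 0.25427350401878357), 1.5992995500564575) [0.0151 0.0172 0.0197]
frame 487 [ 0.489 -0.084  0.045] [ 0.582 -0.024  0.138] ((0.5347768664360046, -0.05398930236697197), (0.09271414577960968, 0.05631212145090103), 2.6080236434936523)
top 69 [ 0.489 -0.083  0.128] [ 0.582 -0.028  0.138]
kerb 33 ((0.4833604097366333, 0.12722069025039673), (0.015581866726279259, 0.04012853279709816), 86.39202117919922)
[[-0.906  0.424  0.   ]
 [ 0.424  0.906  0.   ]
 [-0.     0.    -1.   ]]
[[-0.    -0.954 -0.298  0.076]
 [ 1.    -0.    -0.    -0.001]
 [ 0.    -0.298  0.954 -0.143]
 [ 0.     0.     0.     1.   ]] [[298.14006007   0.         321.097591  ]
 [  0.         298.14006007 201.49646022]
 [  0.           0.           1.        ]]
```

Call:
carry_out(
  deltas=[-0.035,-0.035,-0.02,0,0,-0.08,-0.075,-0.075,-0.04,0,0,-0.17,-0.12,-0.12,-0.06,0,0,-0.26,-0.165,-0.165,-0.07,0,0,-0.35,-0.21,-0.21,-0.07,0,0,-0.44],
)

```text
time: 1.72
eef_pos: [0.3856, 0.3374, 0.3029]
tcp_rot: [-0.003, 1.0, 0.001, 0.002]
contact_force: [0.6, 0.5, 0.3]
opening: 1.003
finger_force: 0.0
```

```bash
cat > st.py <<'E'
from h import *
s=ctrl.get_state(); M=R.from_quat(s["tcp_rot"]).as_matrix()
print("t",round(s["time"],2),"p",s["eef_pos"].round(4),"x",M[:,0].round(3),"y",M[:,1].round(3),"z",M[:,2].round(3),"q",s["qpos"].round(2),"F",s["contact_force"].round(1),"op",round(s["opening"],3),"ff",round(float(s["finger_force"]),1))
E
python3 st.py
```

```text
t 1.73 p [0.3856 0.3374 0.3029] x [-1.    -0.006 -0.003] y [-0.006  1.     0.001] z [ 0.003  0.001 -1.   ] q [ 0.52 -0.13  1.89 -0.    1.38 -1.06] F [0.6 0.5 0.3] op 1.003 ff 0.0
```

Call:
carry_out(
  deltas=[-0.025,-0.06,0,0,0,0,-0.05,-0.12,0,0,0,0,-0.075,-0.18,0,0,0,0,-0.1,-0.24,0,0,0,0,-0.115,-0.3,0,0,0,0],
)

```text
time: 2.35
eef_pos: [0.4986, 0.046, 0.3016]
tcp_rot: [-0.001, 1.0, 0.0, 0.001]
contact_force: [0.9, 0.7, 0.6]
opening: 0.998
finger_force: 0.0
```

```bash
python3 - <<'E'
from h import *
im,P=cloud("wrist","pics/w1.png"); np.save("w1.npy",P); np.save("w1i.npy",im)
for q in "frame tie_bar bed step_edge kerb_face frame_head flux_bottle label_roll".split():
    for r in ctrl.find_in("wrist",q)[:2]:
        u,v=map(int,np.round(r["uv"])); print(q,round(r["score"],2),(u,v),P[min(v,399),min(u,639)].round(3))
E
python3 st.py
```

```text
frame 0.86 (98, 220) [ 0.544 -0.209  0.127]
frame 0.81 (65, 305) [ 0.751 -0.401  0.003]
tie_bar 0.77 (64, 307) [ 0.754 -0.403  0.003]
tie_bar 0.65 (244, 203) [ 0.56  -0.072  0.012]
bed 0.84 (318, 179) [0.521 0.041 0.019]
step_edge 0.67 (320, 181) [0.524 0.044 0.018]
step_edge 0.5 (248, 204) [ 0.561 -0.066  0.013]
kerb_face 0.74 (318, 180) [0.523 0.041 0.018]
kerb_face 0.7 (248, 200) [ 0.555 -0.066  0.012]
frame_head 0.96 (249, 202) [ 0.559 -0.064  0.011]
frame_head 0.89 (95, 221) [ 0.544 -0.209  0.131]
flux_bottle 0.98 (467, 197) [0.537 0.244 0.055]
flux_bottle 0.32 (247, 204) [ 0.562 -0.067  0.013]
label_roll 0.85 (317, 77) [0.382 0.039 0.013]
t 2.8 p [0.4977 0.0495 0.3013] x [-1.    -0.005 -0.   ] y [-0.005  1.     0.   ] z [ 0.  0. -1.] q [-0.1  -0.16  1.91  0.    1.38 -1.68] F [-0.4 -0.6  0.2] op 0.995 ff 0.0
```

View pics/w1.png

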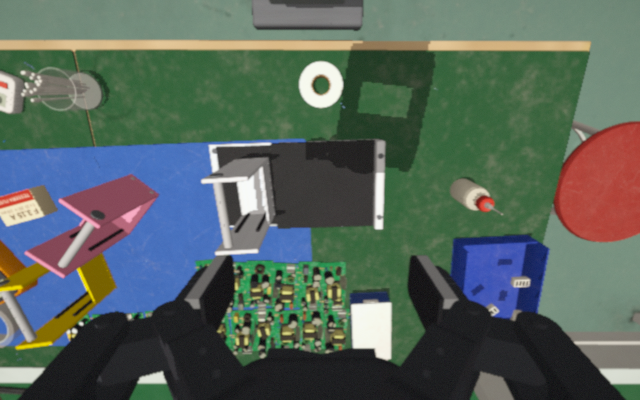

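The wrist view shows the frame standing at pixels (205-270, 160-250) with its bar at about (223,212). The bed is dark and runs right to the kerb at (380,185). The bottle is at (470,195), past the kerb, and the label roll is at (320,85), clear of the work.

```bash
cat > fit.py <<'E'
from h import *
def fit(im,P):
    im=im.astype(int); g=im.max(-1); sat=g-im.min(-1); X,Y,Z=np.moveaxis(P,-1,0)
    box=(X>.42)&(X<.64)&(Y>-.13)&(Y<.2)
    def rect(m,t):
        Q=P[m]; 
        if len(Q)<20: print(t,len(Q)); return
        (c,wh,a)=cv2.minAreaRect((Q[:,:2]*1000).astype(np.float32)); print(t,len(Q),np.round(c,1),np.round(wh,1),round(a,1),"z",np.percentile(Q[:,2],[5,50,95]).round(4))
    def big(m):
        n,l,s,_=cv2.connectedComponentsWithStats(cv2.morphologyEx(m.astype(np.uint8),cv2.MORPH_OPEN,np.ones((3,3)))); return l==1+s[1:,4].argmax()
    rect(big(box&(abs(Z-.018)<.008)&(g<80)&(sat<30)),"dark")
    k=big(box&(Y>.08)&(Z>.024)&(Z<.042)&(sat<40)&(g>110)); rect(k,"kerb")
    # kerb inner edge: line fit of lowest Y per image row
    rows=[(P[v][k[v]][:,0].mean(),np.nanmin(P[v][k[v]][:,1]),np.nanmax(P[v][k[v]][:,1])) for v in range(400) if k[v].sum()>=3]
    rows=np.array(rows)[2:-2]
    for j in(1,2):
        p=np.polyfit(rows[:,0],rows[:,j],1); print("kerb edge y at x=.53:",round(np.polyval(p,.53),4),"yaw deg",round(np.degrees(np.arctan(p[0])),2))
    f=box&(Z>.105)&(Y<0)&(sat<40); rect(f,"frame>105")
    f=box&(Z>.126)&(Y<0)&(sat<40); rect(f,"frame>126")
E
python3 - <<'E'
from fit import *
P=np.load("w1.npy"); im=np.load("w1i.npy"); fit(im,P)
for v in (175,190,205,215,225,235): # across bar
    print(v,[(u,*(P[v,u]*1000).round(0).astype(int)) for u in range(206,244,3) if not np.isnan(P[v,u,0])])
E
```

```text
dark 8441 [532.2  48.6] [130.2 147.3] 2.1 z [0.0165 0.0178 0.0192]
kerb 775 [528.7 128.9] [127.9  12.4] 2.1 z [0.0284 0.0326 0.0342]
kerb edge y at x=.53: 0.1231 yaw deg 2.12
kerb edge y at x=.53: 0.1336 yaw deg 2.89
frame>105 11802 [533.1 -38.4] [96.1 82.1] 3.3 z [0.1271 0.3692 0.3892]
frame>126 11315 [533.1 -38.4] [96.1 82.1] 3.3 z [0.1297 0.3696 0.3893]
175 [(206, np.int64(519), np.int64(-128), np.int64(3)), (209, np.int64(494), np.int64(-81), np.int64(116)), (212, np.int64(491), np.int64(-73), np.int64(129)), (215, np.int64(491), np.int64(-69), np.int64(129)), (218, np.int64(491), np.int64(-66), np.int64(128)), (221, np.int64(491), np.int64(-63), np.int64(128)), (224, np.int64(493), np.int64(-62), np.int64(122)), (227, np.int64(492), np.int64(-58), np.int64(124)), (230, np.int64(492), np.int64(-55), np.int64(124)), (233, np.int64(492), np.int64(-51), np.int64(126)), (236, np.int64(492), np.int64(-47), np.int64(126)), (239, np.int64(492), np.int64(-44), np.int64(126)), (242, np.int64(491), np.int64(-40), np.int64(129))]
190 [(206, np.int64(542), np.int64(-131), np.int64(3)), (209,
[... 2579 characters left out ...]
np.int64(-63), np.int64(63))]
235 [(206, np.int64(617), np.int64(-140), np.int64(3)), (209, np.int64(618), np.int64(-135), np.int64(2)), (212, np.int64(617), np.int64(-130), np.int64(3)), (215, np.int64(618), np.int64(-125), np.int64(2)), (218, np.int64(617), np.int64(-121), np.int64(3)), (221, np.int64(618), np.int64(-116), np.int64(2)), (224, np.int64(561), np.int64(-66), np.int64(129)), (227, np.int64(562), np.int64(-63), np.int64(128)), (230, np.int64(563), np.int64(-60), np.int64(126)), (233, np.int64(578), np.int64(-68), np.int64(91)), (236, np.int64(577), np.int64(-64), np.int64(93)), (239, np.int64(578), np.int64(-60), np.int64(92)), (242, np.int64(577), np.int64(-56), np.int64(94))]
```

Call:
carry_out(
  deltas=[-0.02,-0.05,0.0,0,0,-0.035,-0.038,-0.1,0.04,0,0,-0.035,-0.038,-0.115,0.09,0,0,-0.035,-0.038,-0.115,0.12,0,0,-0.035,-0.038,-0.115,0.12,0,0,-0.035],
  grip=50,
)

```text
time: 3.42
eef_pos: [0.5344, -0.0654, 0.1781]
tcp_rot: [-0.019, 1.0, 0.001, -0.003]
contact_force: [-0.7, 0.5, -0.7]
opening: 0.5
finger_force: 0.0
```

```bash
python3 st.py; python3 - <<'E'
from h import *
im,P=cloud("wrist","pics/w2.png"); X,Y,Z=np.moveaxis(P,-1,0)
m=(X>.50)&(X<.57)&(Y<-.05)&(Y>-.085)&(Z>.1)&(Z<.135)
Q=P[m]; print(m.sum()); t=Q[Q[:,2]>np.percentile(Q[:,2],50)]; p=np.polyfit(t[:,0]-.535,t[:,1],1); print(p, np.percentile(Q[:,1],[2,98]),np.percentile(Q[:,2],[5,50,95]))
m=(X>.45)&(X<.62)&(Y<-.02)&(Y>-.09)&(Z>.115)&(Z<.140); Q=P[m]; print(Q.min(0),Q.max(0),cv2.minAreaRect((Q[:,:2]*1000).astype(np.float32)))
E
```

```text
t 3.42 p [ 0.5344 -0.0654  0.1781] x [-0.999 -0.039  0.006] y [-0.039  0.999  0.002] z [-0.006  0.002 -1.   ] q [-0.31  0.04  1.96  0.    1.15 -1.92] F [-0.7  0.5 -0.7] op 0.5 ff 0.0
1329
[ 0.06955069 -0.06699997] [-0.07285649 -0.06123738] [0.1254334  0.12807045 0.12947853]
[ 0.49074222 -0.08245888  0.11502923] [ 0.58370121 -0.03297337  0.13817576] ((536.439697265625, -54.933250427246094), (92.49314880371094, 49.675514221191406), 3.7657268047332764)
```

View pics/w2.png

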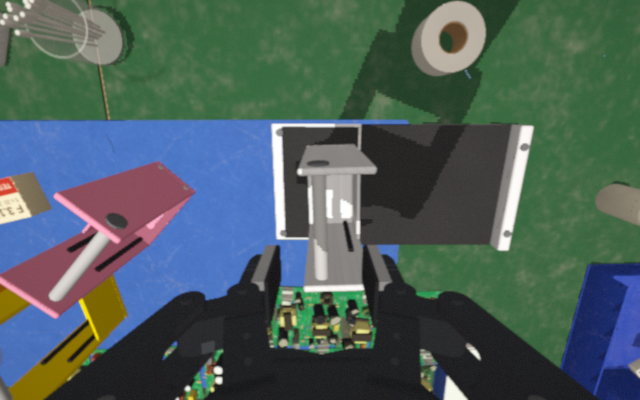

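The wrist view shows the bar at (318,215), midway between the open fingers, with both sides clear. Next I descend and close to a loose straddle.

Call:
carry_out(
  deltas=[-0.002,-0.002,0.03,0,0,0,-0.002,-0.002,0.06,0,0,0,-0.002,-0.002,0.07,0,0,0,-0.002,-0.002,0.07,0,0,0],
)

```text
time: 3.98
eef_pos: [0.5392, -0.0685, 0.1124]
tcp_rot: [-0.019, 1.0, -0.0, 0.001]
contact_force: [-1.0, -0.1, -0.5]
opening: 0.501
finger_force: 0.0
```

Call:
carry_out(
  deltas=[0,0,0,0,0,0,0,0,0,0,0,0,0,0,0,0,0,0,0,0,0,0,0,0],
  grip=18,
  grip_force=20,
)

```text
time: 4.47
eef_pos: [0.5386, -0.0688, 0.1116]
tcp_rot: [-0.019, 1.0, -0.0, 0.0]
contact_force: [1.2, 0.4, 1.0]
opening: 0.182
finger_force: 0.4
```

```bash
python3 st.py
```

```text
t 4.47 p [ 0.5386 -0.0688  0.1116] x [-0.999 -0.037 -0.001] y [-0.037  0.999 -0.   ] z [ 0.001  0.    -1.   ] q [-0.31  0.13  2.    0.    1.02 -1.92] F [1.2 0.4 1. ] op 0.182 ff 0.4
```

```bash
cat > plan.py <<'E'
import numpy as np
D=np.radians
def bar(th,d=.005):
    E=np.array([0,.018]); F=np.array([-d,.006]); L=np.hypot(d,.012); t1=np.arctan2(d,.012)
    u=np.array([np.sin(th),np.cos(th)]); w=np.array([-np.cos(th),np.sin(th)])
    return (F+.118*u if th<t1 else E+(.118-L)*u)+.037*w
def lean(thd): return thd if thd<25 else min(50,25+(thd-25)*25/45)
off=.015
def tcp(thd):
    a=D(lean(thd)); z=np.array([-np.sin(a),-np.cos(a)]); return bar(D(thd))+off*z,a
def rel(cur,ths): # cur=(pos,a): rows in tool axes (y,z,turn)
    p0,a0=cur; y=np.array([np.cos(a0),-np.sin(a0)]); z=np.array([-np.sin(a0),-np.cos(a0)])
    for t in ths:
        p,a=tcp(t); d=p-p0; print(t,"[0, %.4f, %.4f, %.3f, 0, 0]"%(d@y,d@z,a-a0),"s,h",(p*1000).round(1))
    return p,a
# world->s/h
def sh(x,y,z): return np.array([(np.array([x,y])-[.5349,-.0251])@[-.037,.999],z])
E
python3 - <<'E'
from plan import *
cur=(sh(.5386,-.0688,.1116),0.); print(cur)
T=[2,4,6,9,12,15,18,21,24,27,30,33,36,39,42,45,48,51,54,57,60,63,66,69,72,74,76,78,80,82,84,85,86,87,88,89,90,91,92,92]
for i in range(0,40,5):
    print("call"); cur=rel(cur,T[i:i+5])
E
```

```text
(array([-0.0437932,  0.1116   ]), 0.0)
call
2 [0, 0.0054, 0.0014, 0.035, 0, 0] s,h [-38.4 110.2]
4 [0, 0.0091, 0.0003, 0.070, 0, 0] s,h [-34.7 111.3]
6 [0, 0.0128, -0.0007, 0.105, 0, 0] s,h [-31.  112.3]
9 [0, 0.0184, -0.0019, 0.157, 0, 0] s,h [-25.4 113.5]
12 [0, 0.0240, -0.0028, 0.209, 0, 0] s,h [-19.8 114.4]
call
15 [0, 0.0054, -0.0018, 0.052, 0, 0] s,h [-14.1 115.1]
18 [0, 0.0110, -0.0033, 0.105, 0, 0] s,h [ -8.4 115.4]
21 [0, 0.0166, -0.0045, 0.157, 0, 0] s,h [ -2.6 115.4]
24 [0, 0.0219, -0.0055, 0.209, 0, 0] s,h [  2.8 115.3]
27 [0, 0.0272, -0.0062, 0.246, 0, 0] s,h [  8.1 114.9]
call
30 [0, 0.0051, -0.0017, 0.029, 0, 0] s,h [ 13.5 114.2]
33 [0, 0.0104, -0.0031, 0.058, 0, 0] s,h [ 18.8 113.1]
36 [0, 0.0156, -0.0043, 0.087, 0, 0] s,h [ 24.  111.9]
39 [0, 0.0210, -0.0051, 0.116, 0, 0] s,h [ 29.2 110.3]
42 [0, 0.0264, -0.0057, 0.145, 0, 0] s,h [ 34.3 108.4]
call
45 [0, 0.0053, -0.0011, 0.029, 0, 0] s,h [ 39.2 106.3]
48 [0, 0.0106, -0.0018, 0.058, 0, 0] s,h [ 44.1 103.9]
51 [0, 0.0160, -0.0023, 0.087, 0, 0] s,h [ 48.8 101.2]
54 [0, 0.0214, -0.0025, 0.116, 0, 0] s,h [53.3 98.3]
57 [
[... 411 characters left out ...]
,h [81.4 69.7]
78 [0, 0.0116, 0.0011, 0.000, 0, 0] s,h [83.5 66.4]
80 [0, 0.0154, 0.0018, 0.000, 0, 0] s,h [85.5 63. ]
82 [0, 0.0192, 0.0026, 0.000, 0, 0] s,h [87.3 59.6]
call
84 [0, 0.0038, 0.0009, 0.000, 0, 0] s,h [89.1 56.1]
85 [0, 0.0057, 0.0014, 0.000, 0, 0] s,h [89.9 54.4]
86 [0, 0.0075, 0.0020, 0.000, 0, 0] s,h [90.7 52.6]
87 [0, 0.0094, 0.0025, 0.000, 0, 0] s,h [91.4 50.8]
88 [0, 0.0112, 0.0031, 0.000, 0, 0] s,h [92.2 49. ]
call
89 [0, 0.0018, 0.0006, 0.000, 0, 0] s,h [92.8 47.2]
90 [0, 0.0037, 0.0013, 0.000, 0, 0] s,h [93.5 45.4]
91 [0, 0.0055, 0.0020, 0.000, 0, 0] s,h [94.1 43.5]
92 [0, 0.0073, 0.0027, 0.000, 0, 0] s,h [94.7 41.7]
92 [0, 0.0073, 0.0027, 0.000, 0, 0] s,h [94.7 41.7]
```

Call:
carry_out(
  deltas=[0,0.0045,0.0014,0.035,0,0,0,0.009,0.0003,0.07,0,0,0,0.0128,-0.0007,0.105,0,0,0,0.0184,-0.0019,0.157,0,0,0,0.024,-0.0028,0.209,0,0],
  grip=15,
)

```text
time: 5.1
eef_pos: [0.5374, -0.0452, 0.1141]
tcp_rot: [-0.018, 0.994, -0.105, 0.002]
contact_force: [-0.3, -1.9, 0.2]
opening: 0.148
finger_force: 0.2
```

```bash
cat > chk.py <<'E'
from h import *
from plan import sh
s=ctrl.get_state(); M=R.from_quat(s["tcp_rot"]).as_matrix(); t=M[:,2]
lean=np.degrees(np.arctan2(-(t[:2]@[-.037,.999]),-t[2]))
print("t",round(s["time"],2),"sh",(sh(*s["eef_pos"])*1000).round(1),"x",s["eef_pos"][0].round(4),"lean",lean.round(1),"q",s["qpos"].round(2),"F",s["contact_force"].round(1),"op",round(s["opening"],3),"ff",s["finger_force"])
E
python3 chk.py; python3 - <<'E'
from h import *
for c in("side",):
    im,P=cloud(c,f"pics/{c}1.png"); cv2.imwrite("pics/s1c.png",cv2.resize(im[150:260,240:390,::-1],(600,440),interpolation=3))
E
```

```text
t 5.1 sh [-20.1 114.1] x 0.5374 lean 12.1 q [-0.18  0.12  2.01 -0.25  0.98 -1.65] F [-0.3 -1.9  0.2] op 0.148 ff 0.1879279688000679
```

View pics/s1c.png

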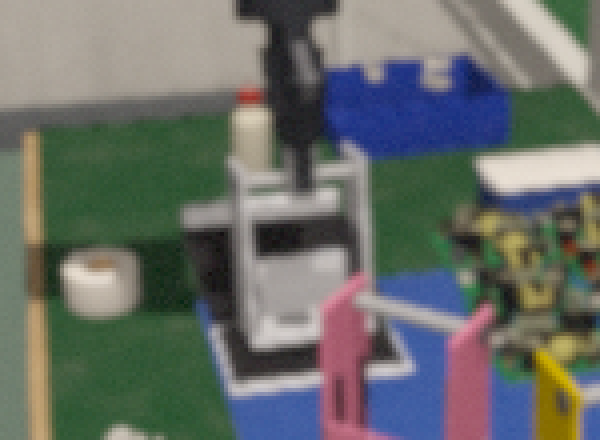

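The crop shows the finger in front of the bar at (300,175), and the frame is tilting without skewing. The reaction is about 2 N, so I continue.

Call:
carry_out(
  deltas=[0,0.0054,-0.0018,0.052,0,0,0,0.011,-0.0033,0.105,0,0,0,0.0166,-0.0045,0.157,0,0,0,0.0219,-0.0055,0.209,0,0,0,0.0272,-0.0062,0.246,0,0],
)

```text
time: 5.78
eef_pos: [0.5365, -0.0169, 0.1144]
tcp_rot: [-0.018, 0.974, -0.226, 0.004]
contact_force: [0.3, 0.0, 0.0]
opening: 0.148
finger_force: 0.1
```

```bash
python3 chk.py
```

```text
t 5.78 sh [  8.1 114.4] x 0.5365 lean 26.1 q [-0.02  0.16  2.01 -0.54  1.02 -1.32] F [0.3 0.  0. ] op 0.148 ff 0.07824874017387629
```

Call:
carry_out(
  deltas=[0,0.0051,-0.0017,0.029,0,0,0,0.0104,-0.0031,0.058,0,0,0,0.0156,-0.0043,0.087,0,0,0,0.021,-0.0051,0.116,0,0,0,0.0264,-0.0057,0.145,0,0],
)

```text
time: 6.4
eef_pos: [0.5354, 0.0093, 0.1078]
tcp_rot: [-0.018, 0.955, -0.296, 0.005]
contact_force: [0.8, -0.3, -0.2]
opening: 0.15
finger_force: 0.1
```

```bash
python3 chk.py; python3 - <<'E'
from h import *
for c in("scene",):
    im,P=cloud(c,f"pics/{c}2.png"); cv2.imwrite("pics/s2c.png",cv2.resize(im[150:270,210:380,::-1],(680,480),interpolation=3))
E
```

```text
t 6.4 sh [ 34.4 107.8] x 0.5354 lean 34.4 q [ 0.09  0.22  2.   -0.69  1.08 -1.13] F [ 0.8 -0.3 -0.2] op 0.15 ff 0.1325493771582842
```

View pics/s2c.png

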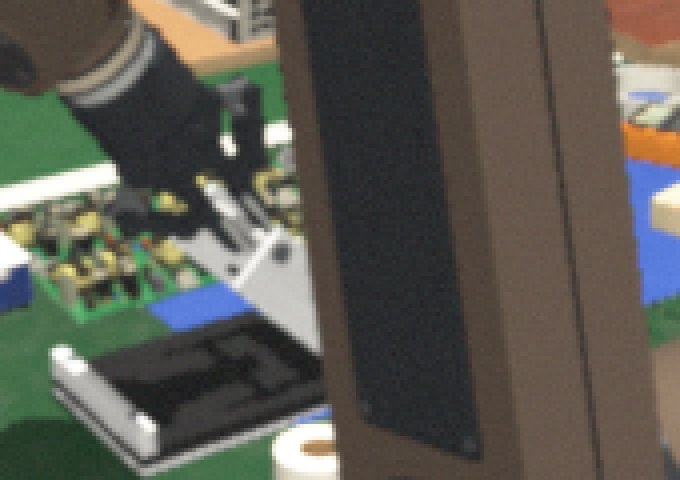

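The scene crop shows the frame tilted about 45° over the step, its head at (240,260), with the leaning fingers still around the bar. Tracking matches the plan, so I continue.

Call:
carry_out(
  deltas=[0,0.0053,-0.0011,0.029,0,0,0,0.0106,-0.0018,0.058,0,0,0,0.016,-0.0023,0.087,0,0,0,0.0214,-0.0025,0.116,0,0,0,0.0268,-0.0024,0.145,0,0],
)

```text
time: 7.08
eef_pos: [0.5346, 0.0331, 0.0945]
tcp_rot: [-0.017, 0.931, -0.365, 0.007]
contact_force: [0.4, 0.4, 0.0]
opening: 0.147
finger_force: 0.2
```

Call:
carry_out(
  deltas=[0,0.0054,-0.0004,0.029,0,0,0,0.0108,-0.0005,0.058,0,0,0,0.0162,-0.0003,0.087,0,0,0,0.0215,0.0002,0.116,0,0,0,0.0272,0.0011,0.126,0,0],
)

```text
time: 7.7
eef_pos: [0.5338, 0.0523, 0.075]
tcp_rot: [-0.017, 0.906, -0.422, 0.008]
contact_force: [-0.1, -0.8, -1.0]
opening: 0.15
finger_force: 0.3
```

```bash
python3 chk.py; python3 - <<'E'
from h import *
im,P=cloud("side","pics/side3.png"); im2,P2=cloud("wrist","pics/w3.png"); np.save("w3.npy",P2)
cv2.imwrite("pics/s3c.png",cv2.hconcat([cv2.resize(im[150:250,250:350,::-1],(400,400),interpolation=3),cv2.resize(im2[:,120:520,::-1],(400,400))]))
E
```

```text
t 7.7 sh [77.3 75. ] x 0.5338 lean 49.9 q [ 0.26  0.4   1.94 -0.91  1.24 -0.84] F [-0.1 -0.8 -1. ] op 0.15 ff 0.31701425090432167
```

View pics/s3c.png

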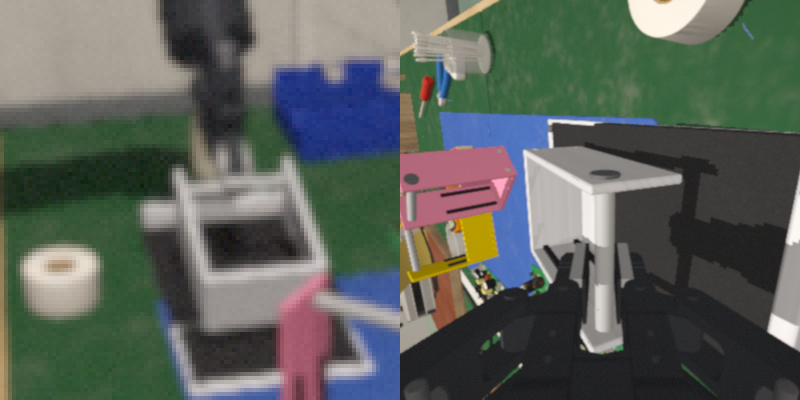

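In the right half, the bar at (600,250) is held between the fingers. In the left half, the frame is low over the bed and straight. I keep lowering, more slowly.

Call:
carry_out(
  deltas=[0,0.0039,0.0002,0,0,0,0,0.0077,0.0006,0,0,0,0,0.0116,0.0011,0,0,0,0,0.0154,0.0018,0,0,0,0,0.0192,0.0026,0,0,0],
)

```text
time: 8.43
eef_pos: [0.5335, 0.0624, 0.059]
tcp_rot: [-0.017, 0.907, -0.422, 0.008]
contact_force: [-0.3, 0.5, -0.4]
opening: 0.149
finger_force: 0.4
```

Call:
carry_out(
  deltas=[0,0.0028,0.0007,0,0,0,0,0.005,0.0013,0,0,0,0,0.0068,0.0018,0,0,0,0,0.0084,0.0023,0,0,0,0,0.0094,0.0025,0,0,0],
)

```text
time: 9.05
eef_pos: [0.5335, 0.0663, 0.0508]
tcp_rot: [-0.017, 0.906, -0.422, 0.008]
contact_force: [-0.4, -0.7, 2.4]
opening: 0.151
finger_force: 1.0
```

```bash
python3 chk.py; python3 - <<'E'
from h import *
from plan import sh
im2,P=cloud("wrist","pics/w4.png"); X,Y,Z=np.moveaxis(P,-1,0); S=(X-.5349)*-.037+(Y+.0251)*.999
im=im2.astype(int); sat=im.max(-1)-im.min(-1)
# robot-side cheek outer edges: near x .49
m=(abs(X-.492)<.006)&(sat<40)&(S>-.05)&(S<.14)&(Z>.012)&(Z<.13)&(im.max(-1)>90)
Q=np.stack([S[m],Z[m]],1)*1000; print(m.sum()); r=cv2.minAreaRect(Q.astype(np.float32)); print(r, cv2.boxPoints(r).round(1).tolist())
E
```

```text
t 9.05 sh [91.3 50.8] x 0.5335 lean 50.0 q [ 0.28  0.46  1.92 -0.91  1.23 -0.8 ] F [-0.4 -0.7  2.4] op 0.151 ff 1.00203987210989
4511
((40.865234375, 43.226348876953125), (51.83937454223633, 130.84835815429688), 89.50602722167969) [[-24.799999237060547, 17.899999618530273], [106.0999984741211, 16.700000762939453], [106.5, 68.5999984741211], [-24.299999237060547, 69.69999694824219]]
```

The frame already lies flat: the cheek box spans h 17 to 69 mm and the head is at s = 106 mm. The kerb is at s = 148 mm. Next I open slightly and withdraw along the fingers.

Call:
carry_out(
  deltas=[0,0,0,0,0,0,0,0,0,0,0,0,0,0,-0.01,0,0,0,0,0,-0.025,0,0,0,0,0,-0.04,0,0,0],
  grip=28,
)

```text
time: 9.72
eef_pos: [0.5325, 0.0981, 0.0772]
tcp_rot: [-0.017, 0.907, -0.422, 0.008]
contact_force: [-0.2, 0.9, 0.0]
opening: 0.283
finger_force: 0.0
```

```bash
python3 chk.py; python3 - <<'E'
import numpy as np
y=np.array([.643,-.766]);z=np.array([-.766,-.643]);p=np.array([122,76.5])
for q in [(118,95),(105,112),(90,118),(75,118),(65,115)]: d=np.array(q)-p; print(q,(d@y).round(1),(d@z).round(1))
E
```

```text
t 9.72 sh [123.2  77.2] x 0.5325 lean 49.9 q [ 0.33  0.43  1.89 -0.87  1.29 -0.82] F [-0.2  0.9  0. ] op 0.283 ff 0.0
(118, 95) -16.7 -8.8
(105, 112) -38.1 -9.8
(90, 118) -52.4 -2.2
(75, 118) -62.0 9.3
(65, 115) -66.1 18.9
```

Call:
carry_out(
  deltas=[0,-0.0167,-0.009,-0.17,0,0,0,-0.038,-0.01,-0.35,0,0,0,-0.052,-0.002,-0.53,0,0,0,-0.062,0.009,-0.7,0,0,0,-0.066,0.019,-0.873,0,0],
  grip=0,
)

```text
time: 10.35
eef_pos: [0.5356, 0.0403, 0.117]
tcp_rot: [-0.019, 1.0, 0.004, 0.003]
contact_force: [-0.3, 0.5, -0.1]
opening: 0.002
finger_force: 0.0
```

Call:
carry_out(
  deltas=[0,0,0,0,0,0,0,0,0,0,0,0],
)

```text
time: 10.6
eef_pos: [0.5343, 0.0406, 0.1147]
tcp_rot: [-0.019, 1.0, 0.0, -0.0]
contact_force: [-0.9, -0.3, 0.3]
opening: 0.002
finger_force: 0.0
```

```bash
cat > fr.py <<'E'
from h import *
def frame(cam,save=None):
    im,P=cloud(cam,save); X,Y,Z=np.moveaxis(P,-1,0); im=im.astype(int); sat=im.max(-1)-im.min(-1)
    S=(X-.5349)*-.037+(Y+.0251)*.999; W=(X-.5349)*.999+(Y+.0251)*.037
    g=(sat<45)&(S>-.06)&(S<.17)&(abs(W)<.065)
    def rep(m,t):
        Q=np.stack([S[m],W[m],Z[m]],1)*1000
        if len(Q)<15: print(t,len(Q)); return
        r=cv2.minAreaRect(Q[:,:2].astype(np.float32)); print(cam,t,len(Q),np.round(r[0],1),np.round(r[1],1),round(r[2],2),"S",np.percentile(Q[:,0],[1,99]).round(1),"W",np.percentile(Q[:,1],[1,99]).round(1),"Z",np.percentile(Q[:,2],[1,50,99]).round(1))
    rep(g&(Z>.062)&(Z<.075),"top")
    for n,lo,hi in(("cheek-",-.056,-.028),("cheek+",.028,.056)): rep(g&(Z>.062)&(Z<.075)&(W>lo)&(W<hi),n)
    b=g&(Z>.05)&(Z<.064)&(abs(W)<.035)&(S>.06); rep(b,"bar")
    rep(g&(Z>.027)&(Z<.04)&(S>.14),"kerb")
E
python3 chk.py; python3 -c "
from fr import *
frame('wrist','pics/w5.png'); frame('side')"
```

```text
t 10.6 sh [ 65.7 114.7] x 0.5343 lean -0.0 q [-0.11  0.11  2.01  0.    1.02 -1.72] F [-0.9 -0.3  0.3] op 0.002 ff 0.0
wrist top 4126 [40.4 -0.2] [ 91.4 130.6] 89.49 S [-24.  103.3] W [-44.5  44.4] Z [62.3 67.5 69.2]
wrist cheek- 2037 [ 40.3 -40.1] [ 16.5 130.3] 86.5 S [-23.7 103.5] W [-44.6 -29. ] Z [62.4 67.6 69.2]
wrist cheek+ 1184 [40.3 36.5] [ 18.  129.6] 89.49 S [-23.7 103.9] W [29.1 44.7] Z [62.2 67.2 69. ]
wrist bar 1286 [93.4 -0. ] [69.9 10.1] 89.86 S [88.5 98.2] W [-34.3  34.3] Z [55.1 59.1 61.1]
wrist kerb 2615 [153.4   0.2] [129.5  12.6] 89.88 S [147.5 159.3] W [-63.8  62.7] Z [27.3 32.7 35.1]
side top 148 [37.9 -1.2] [ 90.6 128.4] 89.58 S [-25.9  99.5] W [-46.4  43.1] Z [62.2 66.3 69.1]
side cheek- 53 [ 37.3 -43.7] [ 15.8 127.9] 84.18 S [-25.8 100.9] W [-46.7 -29.8] Z [62.5 66.6 68.9]
side cheek+ 50 [37.  41.7] [122.9  15.2] 4.96 S [-23.5  98. ] W [29.2 43.8] Z [62.1 66.4 69.2]
side bar 68 [91.2  0.1] [68.8 12.5] 85.32 S [85.4 97.7] W [-33.1  34.6] Z [50.9 56.9 60.4]
side kerb 40 [153.4  -1.1] [ 14.8 124.7] 1.25 S [147.2 161.8] W [-63.4  61.1] Z [27.5 32.2 35.5]
```

View pics/w5.png

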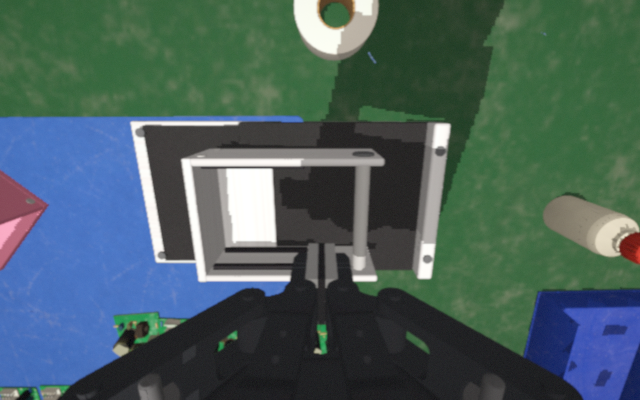

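The wrist view shows the frame lying square on the bed, with its bar at (362,215) and the kerb at (430,200). The shut fingers are behind the bar. Next I lower them and push.

Call:
carry_out(
  deltas=[0.002,0,0.03,0,0,0,0.002,0,0.06,0,0,0,0.002,0,0.072,0,0,0,0.002,0.004,0.072,0,0,0,0.002,0.007,0.072,0,0,0],
)

```text
time: 11.32
eef_pos: [0.5331, 0.0476, 0.0436]
tcp_rot: [-0.019, 1.0, 0.001, 0.001]
contact_force: [-0.5, 0.3, -0.2]
opening: -0.0
finger_force: 0.0
```

Call:
carry_out(
  deltas=[0,0.003,0,0,0,0,0,0.007,0,0,0,0,0,0.011,0,0,0,0,0,0.015,0,0,0,0,0,0.019,0,0,0,0],
)

```text
time: 11.95
eef_pos: [0.5325, 0.0656, 0.0436]
tcp_rot: [-0.019, 1.0, 0.0, 0.001]
contact_force: [0.5, -4.7, 4.6]
opening: -0.001
finger_force: 2.7
```

```bash
python3 chk.py; python3 -c "
from fr import *
frame('wrist')"
```

```text
t 11.95 sh [90.7 43.6] x 0.5325 lean -0.0 q [-0.07  0.22  2.04  0.    0.88 -1.68] F [ 0.5 -4.7  4.6] op -0.001 ff 2.730301469564438
wrist top 8916 [54.5 -2.5] [130.9  88.2] 0.15 S [ -9.4 116.9] W [-44.6  40.5] Z [62.2 67.5 73.7]
wrist cheek- 5168 [ 54.5 -40.9] [ 16.7 131. ] 85.67 S [ -8.9 118. ] W [-44.7 -29.1] Z [62.2 67.5 69.1]
wrist cheek+ 528 [41.5 35.3] [103.6  12.8] 1.08 S [-9.5 92.7] W [28.2 41.5] Z [62.1 66.5 68.7]
wrist bar 2379 [104.4 -14.9] [41.6 42.2] 27.9 S [ 77.3 112.7] W [-34.4   9.5] Z [50.8 59.1 63.6]
wrist kerb 4154 [1.535e+02 1.000e-01] [129.4  12.6] 89.96 S [147.5 159.1] W [-63.8  37.4] Z [27.4 32.7 34.9]
```

Call:
carry_out(
  deltas=[0,0.005,0,0,0,0,0,0.01,0,0,0,0,0,0.015,0,0,0,0,0,0.019,0,0,0,0,0,0.023,0,0,0,0],
)

```text
time: 12.62
eef_pos: [0.5312, 0.0887, 0.0432]
tcp_rot: [-0.019, 1.0, 0.0, 0.001]
contact_force: [-0.1, -5.8, 4.3]
opening: 0.0
finger_force: 2.7
```

Call:
carry_out(
  deltas=[0,0.0015,0,0,0,0,0,0.003,0,0,0,0,0,0.0045,0,0,0,0],
)

```text
time: 13.0
eef_pos: [0.5304, 0.0931, 0.0425]
tcp_rot: [-0.019, 1.0, 0.0, -0.0]
contact_force: [0.4, -8.1, 4.2]
opening: 0.001
finger_force: 4.2
```

```bash
python3 chk.py; python3 -c "
from fr import *
frame('wrist')"
```

```text
t 13.0 sh [118.3  42.5] x 0.5304 lean -0.0 q [-0.02  0.23  2.03  0.    0.88 -1.62] F [ 0.4 -8.1  4.2] op 0.001 ff 4.198652654886246
wrist top 8825 [82.2 -3.4] [130.1  88. ] 0.09 S [ 18.2 144.6] W [-45.5  39. ] Z [62.2 67.5 73.4]
wrist cheek- 5154 [ 82. -42.] [ 17.8 130.3] 85.11 S [ 18.7 145.7] W [-45.6 -29.1] Z [62.2 67.5 69.2]
wrist cheek+ 423 [69.1 34.7] [103.4  12. ] 0.75 S [ 17.9 120.3] W [28.1 40.5] Z [62.1 66.7 68.8]
wrist bar 2372 [131.1 -16.4] [40.7 41.4] 26.19 S [104.9 140.4] W [-34.5   7.6] Z [50.7 59.  63.7]
wrist kerb 3334 [150.2 -16.9] [95.3 19.7] 89.73 S [143.6 159.4] W [-63.9  26.4] Z [27.8 32.8 35.5]
```

Call:
carry_out(
  deltas=[0,0.001,0,0,0,0,0,0.002,0,0,0,0,0,0.002,0,0,0,0],
)

```text
time: 13.42
eef_pos: [0.5304, 0.0933, 0.0426]
tcp_rot: [-0.019, 1.0, -0.001, -0.0]
contact_force: [0.4, -12.6, 4.8]
opening: 0.0
finger_force: 6.1
```

```bash
python3 chk.py
```

```text
t 13.43 sh [118.5  42.6] x 0.5304 lean 0.1 q [-0.01  0.23  2.03 -0.    0.88 -1.62] F [  0.4 -12.6   4.8] op 0.0 ff 6.12158328294754
```

The fingers have stopped while the force rises to 12.6 N, so the frame is seated. I back off and rise to check.

Call:
carry_out(
  deltas=[0,-0.006,0,0,0,0,0,-0.02,0,0,0,0,0,-0.03,-0.01,0,0,0,0,-0.03,-0.05,0,0,0,0,-0.03,-0.1,0,0,0],
)

```text
time: 14.05
eef_pos: [0.5302, 0.0651, 0.1426]
tcp_rot: [-0.018, 1.0, 0.002, -0.002]
contact_force: [1.7, -0.4, -0.9]
opening: -0.002
finger_force: 0.0
```

Call:
carry_out(
  deltas=[0,0,-0.04,0,0,0,0,0,-0.06,0,0,0,0,0,-0.06,0,0,0],
)

```text
time: 14.42
eef_pos: [0.5326, 0.065, 0.2051]
tcp_rot: [-0.018, 1.0, 0.001, 0.002]
contact_force: [-1.0, 0.6, -0.2]
opening: -0.003
finger_force: 0.0
```

```bash
python3 chk.py; python3 -c "
from fr import *
frame('wrist','pics/w6.png')"
```

```text
t 14.43 sh [ 90.1 205.1] x 0.5326 lean -0.1 q [-0.07  0.    1.94  0.    1.19 -1.68] F [-1.   0.6 -0.2] op -0.003 ff 0.0
wrist top 2151 [82.5 -1.4] [ 90.9 130. ] 89.48 S [ 18.4 145.5] W [-45.6  43.2] Z [62.2 67.5 69.3]
wrist cheek- 930 [ 82.4 -41.1] [ 17.8 129.3] 85.94 S [ 18.9 145.9] W [-46.3 -29.3] Z [62.2 67.7 69.5]
wrist cheek+ 815 [82.1 41.8] [129.9  16.4] 5.11 S [ 18.8 145.9] W [29.  43.5] Z [62.2 67.4 69.2]
wrist bar 678 [1.358e+02 1.000e-01] [10.1 69.8] 0.08 S [131.  140.5] W [-34.6  34.2] Z [55.1 59.  61.2]
wrist kerb 1241 [152.5   0.3] [ 15.5 129.1] 0.32 S [147.8 159.8] W [-63.3  63. ] Z [28.4 32.7 34.9]
```

View pics/w6.png

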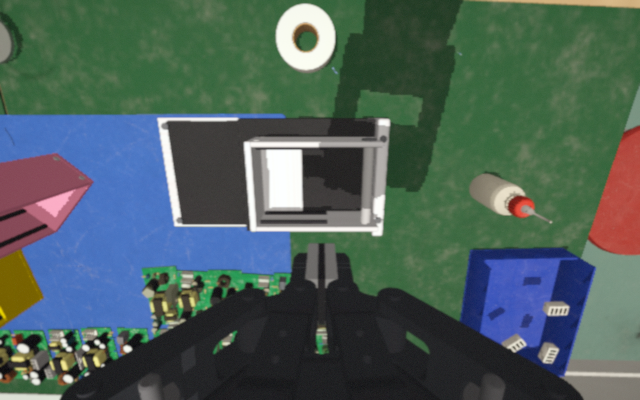

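The view shows the frame flat on the bed, with its head square against the kerb at (380,180). The bar is at s = 135.8 mm, which puts the head at 147.8 mm. The bystanders in view have not moved, so I hand in.

```bash
python3 -c "
from plant import ctrl; print(ctrl.sign_off())"
```

```text
the job is handed in; nothing more can be done
None
```

The frame was tipped over the step under control, laid flat on the bed, and pushed until its top end sat square against the kerb (measured within about 1 mm); the job is handed in at about 14.5 s, with no verdict returned.

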